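Return the wipes carton to its place in a bookend-held row

TASK

Put the low wipes carton back in its place between the two tip boxes in the row holder: nudge the boxes and the sliding bookend apart until the carton fits, slide it in end-on and push it home against the back panel, then slide the bookend in until the row stands snug again, all three upright, square and against the back. Do not knock over the boxes or the carton and leave the tape roll, petri dish and timer where they are.

Things in the scene. Friction and masses are not known exactly. Their poses are not given: they have to be found in the camera images.
- rack: grey sheet-metal row holder fixed to the bench, no floor (things in it stand on the bench), open toward the robot. Origin on the bench at the front face of its back panel; x points to the rear, y left along the panel, z up. Panel 60 mm high, y = -212 to +126 mm, flange and rod behind it to x = +45 mm. A full row (box 88, carton 70, box 88) is 246 mm wide: the carton's place is centred on y = 0.
- end_face (a point): point on the inner face of the holder's fixed left end plate, 60 mm in front of the back panel and 35 mm up; axes as the rack. The face lies at y = +123 mm in the rack's frame; the plate is 62 mm high and reaches 112 mm forward of the panel.
- bookend (a joint): slide of the bookend along the row, m, 0 to 0.080, growing as it moves away from the fixed end plate (to the rack's -y): the clear width between the two end plates is 210 mm + value (snug on a full row at 0.036). Held only by friction, about 2 N, and stays where it is left.
- bookend_face (a point): point on the bookend's inner face, 60 mm in front of the panel, 35 mm up; axes as the rack. The bookend is an upright 3 mm sheet, top 68 mm high, reaching 112 mm forward of the panel. Its outer (-y) side is bare and can be pushed, save an 18 mm turned-out lip at the front edge (42 mm high) and a 36 mm wide carriage (68 mm high) from 2 mm in front of the panel rearward.
- tip_box_a: box of pipette tips, blue base with a clear lid; 88 wide x 119 x 86 mm high, about 0.16 kg, stands on the bench. Origin at the centre of its underside, z up; its y axis is the 119 mm side, which runs front to back in the row. May stand left or right.
- tip_box_b: box of pipette tips, green base with a clear lid; 88 wide x 119 x 86 mm high, about 0.16 kg, stands on the bench. Origin at the centre of its underside, z up; its y axis is the 119 mm side, which runs front to back in the row. May stand left or right.
- carton: low white cardboard wipes carton with plain print, 70 wide x 115 long x 46 mm high, 0.09 kg, lying on the bench in front of the row. Origin at the centre of its underside, z up; its y axis is the 115 mm length, which runs front to back in the row (either end first).
- tape: roll of label tape, 54 mm across, 19 high, lying on the bench at the right front. Leave it alone. Origin at the centre of its underside.
- petri: empty petri dish, 60 mm across, 15 high, at the left front. Leave it alone. Origin at the centre of its underside.
- timer: white lab timer standing on its foot, 48 x 62 x 61 mm high, at the left in front of the balance. Leave it alone. Origin at the centre of its underside.
Mind the look-alikes: they are no part of the job. Leave any red or turquoise look-alike of the tip_box_a alone.

How it is judged:
By the outcome, as a careful person would: the job done as asked, in the order asked, and still so for the second after the job is handed in, with the robot touching nothing.
It also fails if it takes over 72 s, if anything falls off the work surface, if the arm or the gripper's body presses on something with over 40 N, if the wrist force passes 120 N, or if a joint passes its speed limit or range.

ROBOT

A 7-joint arm with a two-finger parallel gripper is mounted at the origin on a cart in front of the work surface, level with it; the furniture and walls round the work are solid. World frame = base frame: x ahead of the robot, y to its left, z up, the work surface at z = 0. Lengths are in m, angles in degrees, forces in N, time in s.
With the tool pointing down it reaches from about 0.4 to 0.9 m from the base axis. Payload 5.5 kg.
Tool frame: the origin (TCP) lies at the very end of the fingers, on their centre line; the grasp point (between the pads) lies 19 mm behind it; z points along the fingers, y is the line along which they close (so a half turn about z gives the same grasp; the last joint's range is limited). The gripper opens to 92 mm and grips with 3 to 60 N. Pads are 19 mm wide; open, the fingers measure 130 mm over their backs; the gripper's body (75 mm by 190 mm) begins 47 mm behind the grasp point.
Start: joints at [-55.909, 28.699, -24.465, 88.831, 12.651, 65.22, -12.049], TCP at [0.212, 0.615, 0.227] pointing down, gripper open.
Joint ranges: [-164.97, 164.97], [-17.58, 116.51], [-87.97, 89.64], [11.32, 138.91], [-80.73, 260.73], [10.89, 115.49], [-147.41, 147.41]. Speed limits (degrees/s): [147.25, 147.25, 180, 180, 180, 180, 180].

INTERFACE

Orientations are given as [roll, pitch, yaw] about the fixed x, y, z axes, in that order (R = Rz(yaw) Ry(pitch) Rx(roll)).
In Python, from workcell import * gives the robot as it stands. The module is installed in compiled form; this text tells all that it offers.
- The arm moves only by the tool jog_arm, never from a script. Its argument "series" is a list of rows, each an object of numbers: "x", "y", "z": the shift along the tool's x, y, z normalised to -1 to 1, where 1 is 150 mm; "rx", "ry", "rz": the turn, a rotation vector about the tool's x, y, z normalised to -1 to 1, where 1 is 30 degrees. A call has 1 to 20 rows; each row is the pose to reach, as a shift and turn from the pose commanded when the call began, along the tool's axes at that moment; what a row does not reach only later rows make up. A row lasts 1/10 s, in which the tool goes at most 50 mm and 8.59 degrees, less where a joint would pass 70% of its speed; a pose out of reach is approached as far as the arm can. A call with a number of a shift or a turn outside -1 to 1 is refused whole. A call with a gripper value outside its range is refused whole. "hand" is the opening, from -1 (shut) to 1 (fully open), so that 0 is half open, set as the call begins (left out, the last holds). The fingers move at their own pace and stop on an object; "squeeze" is the grip in N (left out, the last holds). Time passes only in rows, so rows that repeat a pose let the fingers close. It gives the time, the measured TCP pose, the force, the opening and the grip force at its end, in the units of the state.
- state(): the state, without advancing time (a new reading comes with each control period).
- read_camera(name): name is "side" or "top" or "wrist"; returns a dict with "image" (480x640x3 uint8, red, green, blue), "vfov" (degrees; the focal length in pixels is half the picture's height over the tangent of half this angle, whatever the lens; pixels are square), "cx", "cy" (the principal point, pixels), "R" (3x3) and "t" (3): a world point X has camera coordinates R X + t. Camera axes: x right, y down, z forward; pixel columns grow to the right and rows downward; lengths in m; the calibration is good to about 2 mm. The wrist camera is an equidistant fisheye: a pixel r from the principal point sees the ray r / f radians off the axis. A picture is of the moment at which its call begins. There is no depth.
- close_job(): hands the job in; it is judged then, once.
The state is a dict: "time_s": time; "qpos": joint angles; "joint_vel": joint speeds; "joint_torque": joint torques, N m; "tcp_pos": TCP position; "eef_rot": TCP orientation; "force": force on the tool from outside, world axes, zero at the start; "moment": the same for the moment, N m; "width": finger opening in m; "finger_force": force on a finger pad.
Only numpy, scipy, OpenCV 4.12 (cv2) and the standard library are available. Lean on these libraries where they do the work, as an engineer would, in place of code of your own. Each camera call takes 0.05 s, during which the arm holds its last target. There are 200 camera calls.

## Working session

There is one attempt and no reset: what is moved stays moved. The work goes in short steps, Python scripts to look and compute and a tool call to move; the robot and the scene stay as the last step left them, time stands still between calls to the robot, and variables do not carry over. Pictures are saved under pics/ and viewed, at most 10 in all, crops included, and the job is handed in when it is done.

Besides the shell and the picture viewer there is one more tool, called after "Call:" as a command line: name --argument value ..., lists and objects as JSON in quotes. jog_arm: Moves the arm, as the interface text tells. Its arguments: {"type":"object","properties":{"series":{"type":"array"},"hand":{"type":"number"},"squeeze":{"type":"number"}},"required":["series"]}

```bash
mkdir -p pics; cat > h.py <<'E'
from workcell import *
import numpy as np, cv2, pickle
def grab(n,tag):
    c=read_camera(n); cv2.imwrite(f'pics/{tag}.png',c['image'][:,:,::-1]); pickle.dump(c,open(f'{tag}.pkl','wb')); return c
def load(tag): return pickle.load(open(f'{tag}.pkl','rb'))
def ray(c,u,v):
    f=240/np.tan(np.radians(c['vfov']/2)); R=np.array(c['R']);t=np.array(c['t'])
    d=R.T@np.array([(u-c['cx'])/f,(v-c['cy'])/f,1]); return -R.T@t,d
def onz(c,u,v,z=0):
    o,d=ray(c,u,v); return o+d*(z-o[2])/d[2]
def proj(c,X):
    f=240/np.tan(np.radians(c['vfov']/2)); p=np.array(c['R'])@np.array(X)+np.array(c['t']); return np.array([c['cx']+f*p[0]/p[2],c['cy']+f*p[1]/p[2]])
E
python3 - <<'E'
from h import *
a=grab('top','top0');b=grab('side','side0')
for c in(a,b): print(c['vfov'],c['cx'],c['cy'],np.round(c['R'],3).tolist(),c['t'])
s=state();print(s['time_s'],s['tcp_pos'],s['eef_rot'])
E
```

```text
50.82804045038016 317.25732912787623 245.0797673660938 [[0.016, -1.0, 0.02], [-0.99, -0.018, -0.137], [0.137, -0.018, -0.99]] [0.05388374 0.59047305 1.2624487 ]
54.2579479306736 321.32165775885863 241.01904256718862 [[0.729, -0.684, -0.011], [-0.581, -0.61, -0.539], [0.362, 0.399, -0.842]] [-0.3655044   0.41449564  0.92911509]
0.1 [0.21156706 0.61396234 0.22582546] [-1.79903019e+02 -3.69848443e-03  1.60992777e+02]
```

View pics/top0.png

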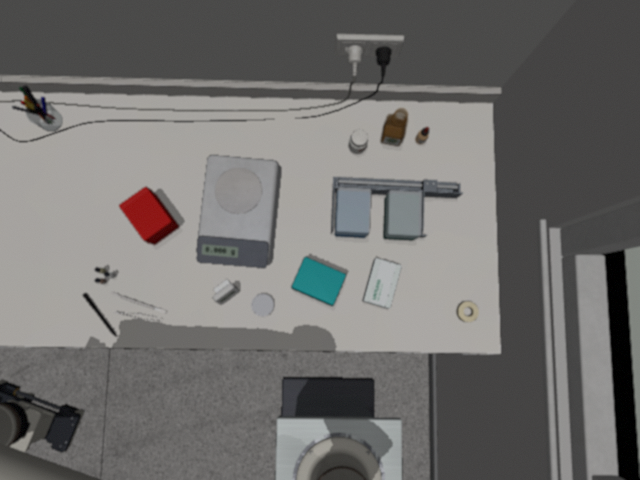

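View pics/side0.png

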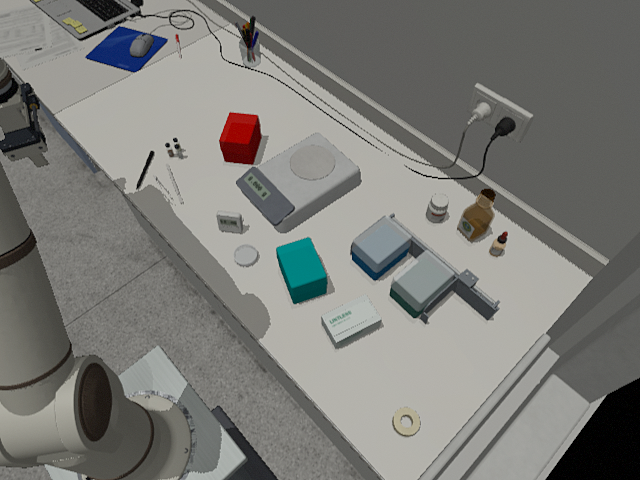

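The top view shows the blue box at (353,211), the green box at (404,213), the carton at (382,283), and the bookend at about column 424. The red (149,214) and turquoise (319,281) boxes are look-alikes. Blue and green fit the descriptions because they stand in the grey holder. An enlarged crop should confirm this and give me corners.

```bash
python3 - <<'E'
from h import *
c=load('top0');im=c['image'][:,:,::-1]
cv2.imwrite('pics/crop0.png',cv2.resize(im[165:315,280:480],None,fx=4,fy=4,interpolation=cv2.INTER_CUBIC))
for n,p,z in [('carton',(382,283),.046),('blue',(353,211),.086),('green',(404,213),.086),('tape',(468,311),.02),('petri',(263,304),.015),('turq',(319,281),.086),('timer',(225,291),.06)]:
    print(n,onz(c,*p,z).round(3))
# carton contour
g=im[255:312,360:405].astype(int); m=(g.min(2)>195).astype(np.uint8)
k=cv2.findContours(m,0,2)[0]; 
for q in k:
    if cv2.contourArea(q)>200: print(cv2.contourArea(q),[onz(c,u+360,v+255,.046)[:2].round(4).tolist() for u,v in cv2.boxPoints(cv2.minAreaRect(q))])
E
```

```text
carton [ 0.494 -0.102  0.046]
blue [ 0.671 -0.024  0.086]
green [ 0.669 -0.152  0.086]
tape [ 0.427 -0.329  0.02 ]
petri [0.437 0.201 0.015]
turq [0.494 0.059 0.086]
timer [0.467 0.293 0.06 ]
```

View pics/crop0.png

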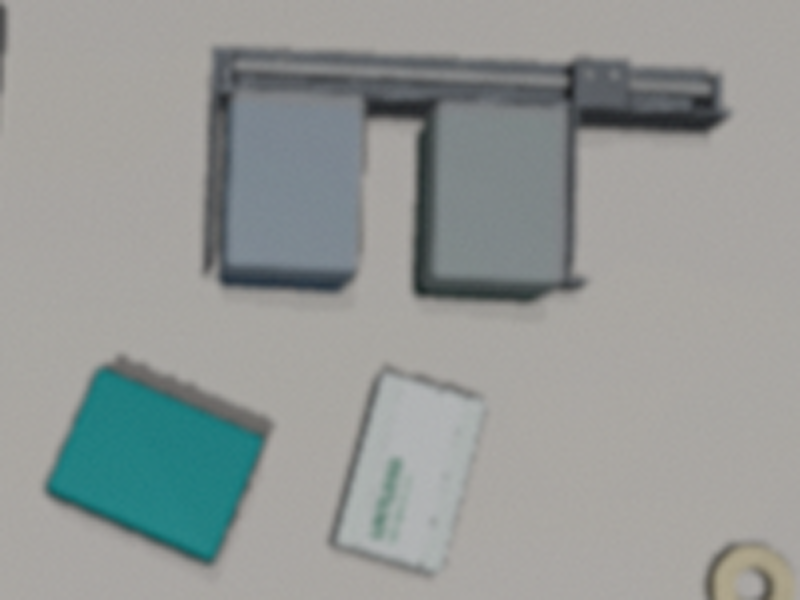

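The crop confirms the blue box on the left, the green box on the right against the bookend, a gap between them, and the white printed carton below at about (410,470) in crop pixels.

```bash
python3 - <<'E'
from h import *
c=load('top0')
def P(n,pts,z):
    print(n,[onz(c,280+(u+.5)/4-.5,165+(v+.5)/4-.5,z)[:2].round(4).tolist() for u,v in pts])
P('carton',[(383,368),(486,400),(435,575),(333,545)],.046)
P('blue',[(232,95),(365,97),(357,268),(226,266)],.086)
P('green',[(432,103),(572,100),(567,278),(428,278)],.086)
P('bookend',[(575,110),(570,275)],.068)
P('plateL outer/in',[(213,90),(206,270)],.062)
P('panel',[(232,91),(720,124)],.06)
P('lip',[(585,282)],.042)
E
```

```text
carton [[0.5615, -0.0854], [0.5421, -0.1515], [0.4303, -0.1183], [0.4482, -0.0536]]
blue [[0.7287, 0.0157], [0.7292, -0.0685], [0.6195, -0.0637], [0.6192, 0.0183]]
green [[0.7262, -0.111], [0.73, -0.2001], [0.6157, -0.1955], [0.614, -0.1082]]
bookend [[0.7281, -0.2061], [0.6206, -0.2015]]
plateL outer/in [[0.7379, 0.0266], [0.6204, 0.0297]]
panel [[0.738, 0.0142], [0.7228, -0.3021]]
lip [[0.6205, -0.2171]]
```

Call:
jog_arm --series '[{"x": -0.37, "y": -0.29, "rz": 0.27}, {"x": -0.739, "y": -0.574, "rz": 0.55}, {"x": -0.739, "y": -0.574, "rz": 0.82}, {"x": -0.739, "y": -0.574, "rz": 0.82}]' --hand -1 --squeeze 10

```text
schema error: expected keys x, y, z, rx, ry, rz
```

Call:
jog_arm --series '[{"x": -0.45, "y": -0.11, "rz": 0.27}, {"x": -0.911, "y": -0.215, "rz": 0.55}, {"x": -0.911, "y": -0.215, "rz": 0.82}, {"x": -0.911, "y": -0.215, "rz": 0.82}]'

```text
schema error: expected keys x, y, z, rx, ry, rz
```

Call:
jog_arm --series '[{"x": -0.45, "y": 0.09, "rz": 0.27}, {"x": -0.917, "y": 0.184, "rz": 0.55}, {"x": -0.917, "y": 0.184, "rz": 0.82}, {"x": -0.917, "y": 0.184, "rz": 0.82}]'

```text
schema error: expected keys x, y, z, rx, ry, rz
```

Call:
jog_arm --series '[{"x": -0.37, "y": -0.29, "z": 0, "rx": 0, "ry": 0, "rz": 0.27}, {"x": -0.739, "y": -0.574, "z": 0, "rx": 0, "ry": 0, "rz": 0.55}, {"x": -0.739, "y": -0.574, "z": 0, "rx": 0, "ry": 0, "rz": 0.82}, {"x": -0.739, "y": -0.574, "z": 0, "rx": 0, "ry": 0, "rz": 0.82}]' --hand -1 --squeeze 10

```text
time_s: 0.5
tcp_pos: [0.294, 0.4908, 0.226]
eef_rot: [-179.9, 0.3, 135.7]
force: [-0.4, -0.3, 0.0]
width: 0.0643
finger_force: 0.0
```

Call:
jog_arm --series '[{"x": -0.45, "y": -0.11, "z": 0, "rx": 0, "ry": 0, "rz": 0.27}, {"x": -0.911, "y": -0.215, "z": 0, "rx": 0, "ry": 0, "rz": 0.55}, {"x": -0.911, "y": -0.215, "z": 0, "rx": 0, "ry": 0, "rz": 0.82}, {"x": -0.911, "y": -0.215, "z": 0, "rx": 0, "ry": 0, "rz": 0.82}]'

```text
time_s: 0.9
tcp_pos: [0.3693, 0.3735, 0.2263]
eef_rot: [180.0, 0.2, 111.1]
force: [0.5, -0.3, -0.7]
width: 0.0328
finger_force: 0.0
```

Call:
jog_arm --series '[{"x": -0.45, "y": 0.09, "z": 0, "rx": 0, "ry": 0, "rz": 0.27}, {"x": -0.917, "y": 0.184, "z": 0, "rx": 0, "ry": 0, "rz": 0.55}, {"x": -0.917, "y": 0.184, "z": 0, "rx": 0, "ry": 0, "rz": 0.82}, {"x": -0.917, "y": 0.184, "z": 0, "rx": 0, "ry": 0, "rz": 0.82}]'

```text
time_s: 1.3
tcp_pos: [0.4452, 0.2566, 0.2266]
eef_rot: [179.9, 0.1, 86.6]
force: [0.4, -0.2, 0.1]
width: 0.002
finger_force: 0.0
```

Call:
jog_arm --series '[{"x": -0.38, "y": 0.2, "z": 0, "rx": 0, "ry": 0, "rz": 0}, {"x": -0.76, "y": 0.42, "z": 0, "rx": 0, "ry": 0, "rz": 0}, {"x": -0.76, "y": 0.42, "z": 0, "rx": 0, "ry": 0, "rz": 0}]'

```text
time_s: 1.6
tcp_pos: [0.5002, 0.1429, 0.2266]
eef_rot: [180.0, 0.1, 87.2]
force: [0.2, -0.5, -0.5]
width: 0.0005
finger_force: 0.0
```

Call:
jog_arm --series '[{"x": -0.38, "y": 0.2, "z": 0, "rx": 0, "ry": 0, "rz": 0}, {"x": -0.76, "y": 0.42, "z": 0, "rx": 0, "ry": 0, "rz": 0}, {"x": -0.76, "y": 0.42, "z": 0, "rx": 0, "ry": 0, "rz": 0}]'

```text
time_s: 1.9
tcp_pos: [0.5578, 0.0255, 0.2266]
eef_rot: [180.0, 0.1, 87.2]
force: [-0.5, 0.9, 0.0]
width: 0.0003
finger_force: 0.0
```

Call:
jog_arm --series '[{"x": -0.38, "y": 0.2, "z": 0, "rx": 0, "ry": 0, "rz": 0}, {"x": -0.76, "y": 0.42, "z": 0, "rx": 0, "ry": 0, "rz": 0}, {"x": -0.76, "y": 0.42, "z": 0, "rx": 0, "ry": 0, "rz": 0}, {"x": -0.76, "y": 0.42, "z": 0, "rx": 0, "ry": 0, "rz": 0}, {"x": -0.76, "y": 0.42, "z": 0, "rx": 0, "ry": 0, "rz": 0}]'

```text
time_s: 2.4
tcp_pos: [0.614, -0.0877, 0.2258]
eef_rot: [-179.9, -0.1, 87.3]
force: [-0.7, 0.4, -0.1]
width: 0.0007
finger_force: 0.0
```

```bash
python3 - <<'E'
from h import *
c=grab('wrist','w1');print(c['vfov'],c['cx'],c['cy'],np.round(c['R'],3).tolist(),c['t'],state()['tcp_pos'])
E
```

```text
65.70646984690485 322.30607545350693 241.67210242383052 [[0.999, -0.048, -0.001], [-0.046, -0.959, 0.281], [-0.015, -0.281, -0.96]] [-0.61805516 -0.08935684  0.37429225] [ 0.61375095 -0.08635966  0.22597742]
```

View pics/w1.png

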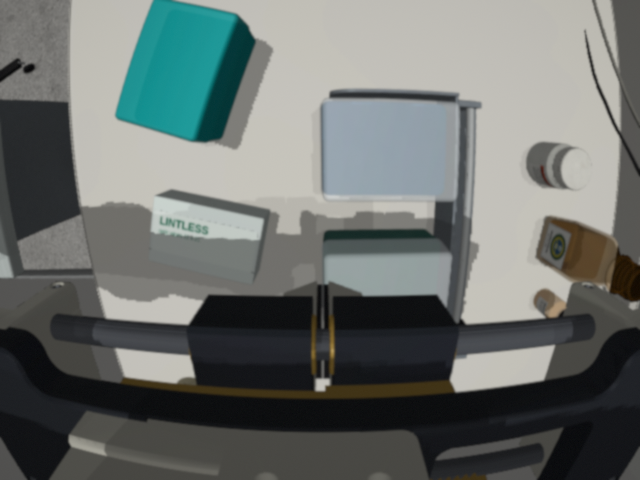

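The wrist view shows the blue box's lower edge at row ~198, the green box's upper edge at rows ~231-250, and the panel at column ~460. The carton is at (210,235).

```bash
cat >> h.py <<'E'
def won(c,u,v,z):
    f=240/np.tan(np.radians(c['vfov']/2)); a=np.array([u-c['cx'],v-c['cy']]); r=np.hypot(*a)+1e-9; th=r/f
    R=np.array(c['R']);o=-R.T@np.array(c['t']); d=R.T@np.array([*(a/r*np.sin(th)),np.cos(th)])
    return (o+d*(z-o[2])/d[2])[:2].round(4)
E
python3 - <<'E'
from h import *
c=load('w1');R=np.array(c['R']);print(-R.T@c['t'])
for n,u,v,z in [('blue fr top',322,197,.086),('blue back right',455,198,.086),('blue fl',323,100,.086),('blue bl',457,97,.086),('green fl top',324,253,.086),('green bl',449,250,.086),('green fl bot',324,231,.0),('green bl bot',436,231,.0),('panel L',461,104,.06),('panel R',455,300,.06),('plateL in',330,97,.062)]: print(n,won(c,u,v,z))
im=c['image']
cv2.imwrite('pics/w1c.png',cv2.resize(im[85:330,130:480,::-1],None,fx=2.2,fy=2.2,interpolation=2))
E
```

```text
[ 0.61882085 -0.01041828  0.38343673]
blue fr top [ 0.6158 -0.0598]
blue back right [ 0.728  -0.0645]
blue fl [0.6203 0.0182]
blue bl [0.7303 0.0205]
green fl top [ 0.6151 -0.1075]
green bl [ 0.7244 -0.1104]
green fl bot [ 0.6152 -0.1109]
green bl bot [ 0.7384 -0.1164]
panel L [0.7437 0.017 ]
panel R [ 0.7439 -0.1724]
plateL in [0.6265 0.0229]
```

View pics/w1c.png

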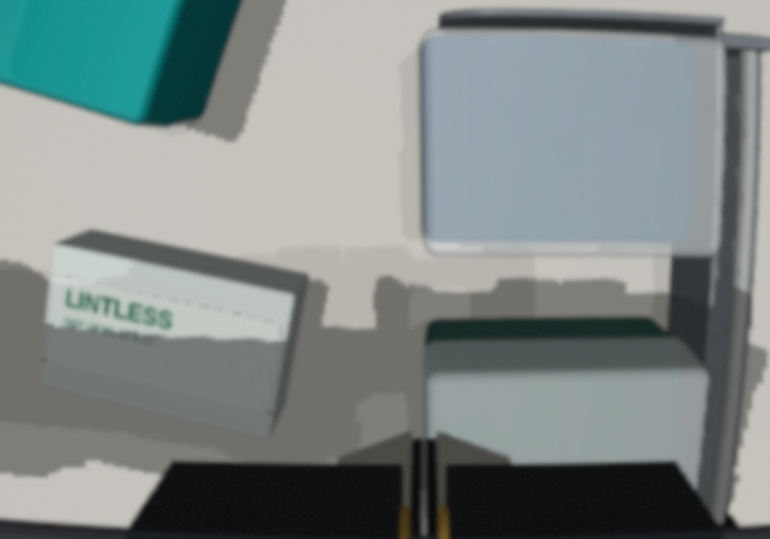

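Call:
jog_arm --series '[{"x": 0.02, "y": 0.2, "z": 0, "rx": 0, "ry": 0, "rz": 0}, {"x": 0.02, "y": 0.39, "z": 0.3, "rx": 0, "ry": 0, "rz": 0}, {"x": 0.02, "y": 0.39, "z": 0.6, "rx": 0, "ry": 0, "rz": 0}, {"x": 0.02, "y": 0.39, "z": 0.9, "rx": 0, "ry": 0, "rz": 0}, {"x": 0.02, "y": 0.39, "z": 0.9, "rx": 0, "ry": 0, "rz": 0}]'

```text
time_s: 2.95
tcp_pos: [0.6662, -0.0843, 0.084]
eef_rot: [-179.2, -0.1, 87.4]
force: [-1.4, -0.7, -0.9]
width: 0.0
finger_force: 0.0
```

Call:
jog_arm --series '[{"x": 0, "y": 0, "z": 0.2, "rx": 0, "ry": 0, "rz": 0}, {"x": 0, "y": 0, "z": 0.37, "rx": 0, "ry": 0, "rz": 0}, {"x": 0, "y": 0, "z": 0.37, "rx": 0, "ry": 0, "rz": 0}]'

```text
time_s: 3.25
tcp_pos: [0.6706, -0.0863, 0.035]
eef_rot: [-179.7, -0.1, 87.3]
force: [-0.9, -0.3, -0.4]
width: 0.0006
finger_force: 0.0
```

Call:
jog_arm --series '[{"x": 0.04, "y": 0, "z": 0, "rx": 0, "ry": 0, "rz": 0}, {"x": 0.06, "y": 0, "z": 0, "rx": 0, "ry": 0, "rz": 0}, {"x": 0.075, "y": 0, "z": 0, "rx": 0, "ry": 0, "rz": 0}, {"x": 0.09, "y": 0, "z": 0, "rx": 0, "ry": 0, "rz": 0}, {"x": 0.1, "y": 0, "z": 0, "rx": 0, "ry": 0, "rz": 0}, {"x": 0.1, "y": 0, "z": 0, "rx": 0, "ry": 0, "rz": 0}]'

```text
time_s: 3.85
tcp_pos: [0.6746, -0.0763, 0.0379]
eef_rot: [179.8, 0.1, 87.1]
force: [1.2, -5.1, 3.1]
width: 0.0005
finger_force: 2.4
```

Call:
jog_arm --series '[{"x": 0.02, "y": 0, "z": 0, "rx": 0, "ry": 0, "rz": 0}, {"x": 0.03, "y": 0, "z": 0, "rx": 0, "ry": 0, "rz": 0}, {"x": 0.03, "y": 0, "z": 0, "rx": 0, "ry": 0, "rz": 0}]'

```text
time_s: 4.15
tcp_pos: [0.6756, -0.0759, 0.0382]
eef_rot: [179.7, 0.4, 87.0]
force: [2.5, -11.4, 2.9]
width: 0.0001
finger_force: 5.5
```

Call:
jog_arm --series '[{"x": -0.15, "y": 0, "z": 0.0, "rx": 0, "ry": 0, "rz": 0}, {"x": -0.23, "y": 0, "z": 0, "rx": 0, "ry": 0, "rz": 0}, {"x": -0.28, "y": 0, "z": 0, "rx": 0, "ry": 0, "rz": 0}, {"x": -0.33, "y": 0, "z": 0, "rx": 0, "ry": 0, "rz": 0}, {"x": -0.38, "y": 0, "z": 0, "rx": 0, "ry": 0, "rz": 0}, {"x": -0.43, "y": 0, "z": 0, "rx": 0, "ry": 0, "rz": 0}, {"x": -0.47, "y": 0, "z": 0, "rx": 0, "ry": 0, "rz": 0}, {"x": -0.49, "y": 0, "z": 0, "rx": 0, "ry": 0, "rz": 0}, {"x": -0.49, "y": 0, "z": 0, "rx": 0, "ry": 0, "rz": 0}]'

```text
time_s: 5.05
tcp_pos: [0.67, -0.1424, 0.0363]
eef_rot: [180.0, -0.0, 87.2]
force: [0.4, 2.6, 2.2]
width: 0.0006
finger_force: 1.5
```

Call:
jog_arm --series '[{"x": 0.1, "y": 0, "z": 0.0, "rx": 0, "ry": 0, "rz": 0}, {"x": 0.12, "y": 0, "z": -0.3, "rx": 0, "ry": 0, "rz": 0}, {"x": 0.2, "y": 0, "z": -0.6, "rx": 0, "ry": 0, "rz": 0}, {"x": 0.2, "y": -0.3, "z": -0.8, "rx": 0, "ry": 0, "rz": 0}, {"x": 0.2, "y": -0.6, "z": -0.8, "rx": 0, "ry": 0, "rz": -0.28}, {"x": 0.2, "y": -0.9, "z": -0.8, "rx": 0, "ry": 0, "rz": -0.56}, {"x": 0.2, "y": -0.9, "z": -0.8, "rx": 0, "ry": 0, "rz": -0.84}, {"x": 0.2, "y": -0.9, "z": -0.8, "rx": 0, "ry": 0, "rz": -0.86}]' --hand 1

```text
time_s: 5.85
tcp_pos: [0.535, -0.1061, 0.1562]
eef_rot: [-180.0, 0.0, 113.1]
force: [1.6, -0.0, 0.6]
width: 0.0597
finger_force: 0.0
```

Call:
jog_arm --series '[{"x": 0, "y": 0, "z": 0, "rx": 0, "ry": 0, "rz": -0.28}, {"x": 0, "y": 0, "z": 0, "rx": 0, "ry": 0, "rz": -0.56}, {"x": 0, "y": 0, "z": 0, "rx": 0, "ry": 0, "rz": -0.84}, {"x": 0, "y": 0, "z": 0, "rx": 0, "ry": 0, "rz": -0.86}]'

```text
time_s: 6.25
tcp_pos: [0.5379, -0.1062, 0.1562]
eef_rot: [180.0, 0.1, 138.7]
force: [-0.1, -0.2, 0.7]
width: 0.0903
finger_force: 0.0
```

Call:
jog_arm --series '[{"x": 0, "y": 0, "z": 0, "rx": 0, "ry": 0, "rz": -0.28}, {"x": 0, "y": 0, "z": 0, "rx": 0, "ry": 0, "rz": -0.56}, {"x": 0, "y": 0, "z": 0, "rx": 0, "ry": 0, "rz": -0.84}, {"x": 0, "y": 0, "z": 0, "rx": 0, "ry": 0, "rz": -0.84}, {"x": 0, "y": 0, "z": 0, "rx": 0, "ry": 0, "rz": -0.84}, {"x": 0, "y": 0, "z": 0, "rx": 0, "ry": 0, "rz": -0.84}]'

```text
time_s: 6.85
tcp_pos: [0.5367, -0.1061, 0.1561]
eef_rot: [-180.0, 0.0, 163.7]
force: [0.6, 0.5, -0.6]
width: 0.0919
finger_force: 0.0
```

```bash
python3 - <<'E'
from h import *
c=grab('wrist','w2');grab('top','top2');R=np.array(c['R']);print(-R.T@c['t'],R.round(3).tolist(),state()['tcp_pos'],state()['eef_rot'])
t=load('top0');print('turq',[onz(t,280+u/4,165+v/4,.086)[:2].round(3) for u,v in[(270,425),(215,560)]])
E
```

```text
[ 0.46437225 -0.08360924  0.3136334 ] [[0.281, 0.96, 0.001], [0.92, -0.27, 0.283], [0.272, -0.079, -0.959]] [ 0.5365905  -0.10604247  0.15618646] [-1.79997652e+02  3.05055068e-03  1.63835581e+02]
turq [array([ 0.519, -0.011]), array([0.436, 0.022])]
```

View pics/w2.png

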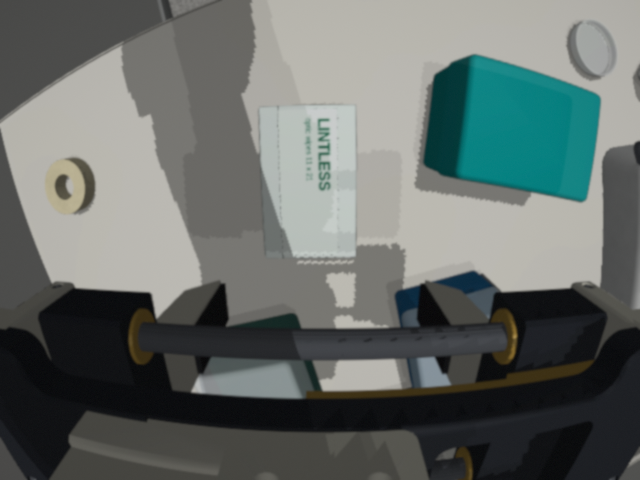

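The carton's top corners are at (259,105), (355,103), (357,258), (266,257). It is almost square to the tool.

```bash
python3 - <<'E'
from h import *
c=load('w2');P=np.array([won(c,u,v,.046) for u,v in [(259,105),(355,103),(357,258),(266,257)]]);print(P,P.mean(0))
n=(P[0]+P[1])/2;f=(P[2]+P[3])/2;a=f-n;L=np.hypot(*a);print(L,np.degrees(np.arctan2(a[1],a[0])),'grip',P.mean(0)-a/L*.0475)
t=cv2.imread('pics/top2.png');cv2.imwrite('pics/top2c.png',cv2.resize(t[170:280,310:470],None,fx=5,fy=5,interpolation=2))
g=P.mean(0)-a/L*.0475-state()['tcp_pos'][:2];y=np.radians(state()['eef_rot'][2]);print('tool shift mm',1e3*(g[0]*np.cos(y)+g[1]*np.sin(y)),1e3*(g[0]*np.sin(y)-g[1]*np.cos(y)))
E
```

```text
[[ 0.43   -0.1204]
 [ 0.4484 -0.0547]
 [ 0.5601 -0.0839]
 [ 0.5397 -0.1505]] [ 0.49455  -0.102375]
0.11460197424128436 -14.99421675393974 grip [ 0.44866728 -0.09008573]
tool shift mm 88.88960241398537 -9.151437320027075
```

View pics/top2c.png

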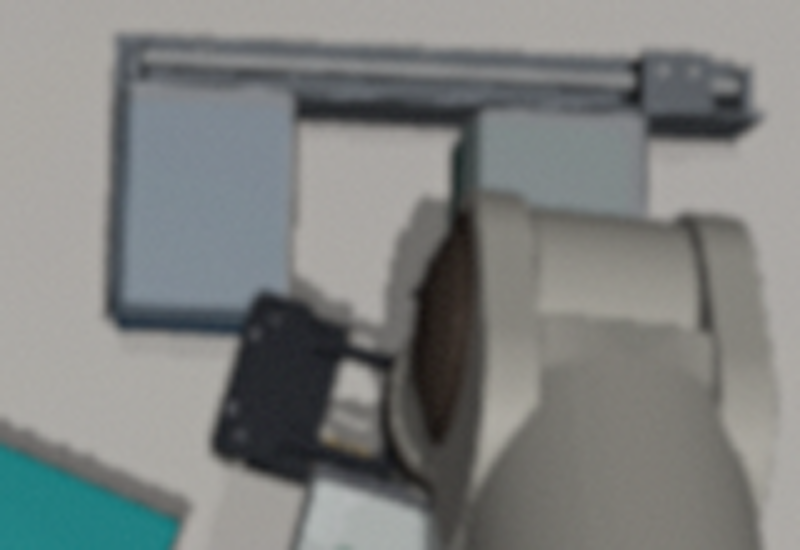

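Call:
jog_arm --series '[{"x": 0.3, "y": -0.06, "z": 0, "rx": 0, "ry": 0, "rz": -0.04}, {"x": 0.593, "y": -0.06, "z": 0.2, "rx": 0, "ry": 0, "rz": -0.04}, {"x": 0.593, "y": -0.06, "z": 0.5, "rx": 0, "ry": 0, "rz": -0.04}, {"x": 0.593, "y": -0.06, "z": 0.75, "rx": 0, "ry": 0, "rz": -0.04}, {"x": 0.593, "y": -0.06, "z": 0.86, "rx": 0, "ry": 0, "rz": -0.04}, {"x": 0.593, "y": -0.06, "z": 0.86, "rx": 0, "ry": 0, "rz": -0.04}]'

```text
time_s: 7.55
tcp_pos: [0.4463, -0.0898, 0.0251]
eef_rot: [-180.0, -0.3, 165.1]
force: [0.3, -0.2, -0.6]
width: 0.0916
finger_force: 0.0
```

Call:
jog_arm --series '[{"x": 0, "y": 0, "z": 0, "rx": 0, "ry": 0, "rz": 0}, {"x": 0, "y": 0, "z": 0, "rx": 0, "ry": 0, "rz": 0}, {"x": 0, "y": 0, "z": 0, "rx": 0, "ry": 0, "rz": 0}, {"x": 0, "y": 0, "z": 0, "rx": 0, "ry": 0, "rz": 0}, {"x": 0, "y": 0, "z": 0, "rx": 0, "ry": 0, "rz": 0}]' --hand -1 --squeeze 12

```text
time_s: 8.05
tcp_pos: [0.4496, -0.0905, 0.0284]
eef_rot: [180.0, 0.1, 165.2]
force: [-1.1, -0.3, 6.7]
width: 0.0705
finger_force: 12.0
```

Call:
jog_arm --series '[{"x": 0, "y": 0, "z": -0.03, "rx": 0, "ry": 0, "rz": 0}, {"x": 0, "y": -0.02, "z": -0.03, "rx": 0, "ry": 0, "rz": -0.2}, {"x": -0.01, "y": -0.035, "z": -0.03, "rx": 0, "ry": 0, "rz": -0.41}, {"x": -0.01, "y": -0.035, "z": -0.03, "rx": 0, "ry": 0, "rz": -0.41}, {"x": -0.01, "y": -0.035, "z": -0.03, "rx": 0, "ry": 0, "rz": -0.41}]'

```text
time_s: 8.55
tcp_pos: [0.4484, -0.0957, 0.0318]
eef_rot: [180.0, -0.0, 177.3]
force: [-0.2, -0.3, -1.4]
width: 0.07
finger_force: 11.9
```

```bash
python3 - <<'E'
from h import *
c=grab('wrist','w3');grab('side','s3');grab('top','top3');s=state();print(s['tcp_pos'],s['eef_rot'],s['force'])
a=cv2.imread('pics/w3.png');b=cv2.imread('pics/s3.png')[200:350,300:520];t=cv2.imread('pics/top3.png')[160:310,300:460]
cv2.imwrite('pics/m3.png',np.hstack([cv2.resize(a,(400,300)),cv2.resize(b,(400,300))]))
E
```

```text
[ 0.44843883 -0.0955395   0.03172108] [ 1.79997512e+02 -1.02700462e-02  1.77404408e+02] [-0.63054626 -0.17196437 -1.55919923]
```

View pics/m3.png

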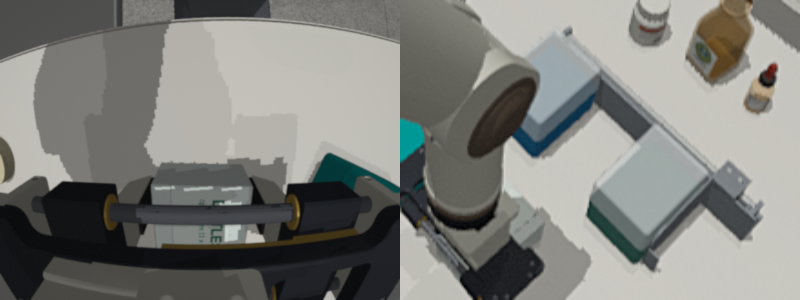

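The carton is held square and lifted about 3 mm, and the row is open with both boxes upright. I'll check the green box's squareness from the side view corners.

```bash
python3 - <<'E'
from h import *
c=load('s3')
P=[onz(c,300+(u-400)/400*220,200+v/2,.086)[:2].round(3).tolist() for u,v in [(592,185),(652,126),(712,170),(652,235)]];print(P)
P=[onz(c,300+(u-400)/400*220,200+v/2,.086)[:2].round(3).tolist() for u,v in [(560,33),(600,72),(533,125)]];print('blue',P)
E
```

```text
[[0.606, -0.156], [0.715, -0.158], [0.724, -0.243], [0.612, -0.242]]
blue [[0.728, 0.007], [0.724, -0.066], [0.61, -0.056]]
```

Call:
jog_arm --series '[{"x": -0.15, "y": -0.013, "z": 0, "rx": 0, "ry": 0, "rz": 0}, {"x": -0.3, "y": -0.013, "z": 0, "rx": 0, "ry": 0, "rz": 0}, {"x": -0.45, "y": -0.013, "z": 0, "rx": 0, "ry": 0, "rz": 0}, {"x": -0.6, "y": -0.013, "z": 0, "rx": 0, "ry": 0, "rz": 0}, {"x": -0.75, "y": -0.013, "z": 0, "rx": 0, "ry": 0, "rz": 0}, {"x": -0.85, "y": -0.013, "z": 0, "rx": 0, "ry": 0, "rz": 0}, {"x": -0.933, "y": -0.013, "z": 0, "rx": 0, "ry": 0, "rz": 0}, {"x": -0.933, "y": -0.013, "z": 0, "rx": 0, "ry": 0, "rz": 0}, {"x": -0.933, "y": -0.013, "z": 0.02, "rx": 0, "ry": 0, "rz": 0}, {"x": -0.933, "y": -0.013, "z": 0.02, "rx": 0, "ry": 0, "rz": 0}]'

```text
time_s: 9.7
tcp_pos: [0.5875, -0.1036, 0.0284]
eef_rot: [180.0, -0.0, 177.5]
force: [-0.7, -0.3, -0.5]
width: 0.0703
finger_force: 12.0
```

Call:
jog_arm --series '[{"x": 0, "y": 0, "z": 0, "rx": 0, "ry": 0, "rz": 0}, {"x": 0, "y": 0, "z": 0, "rx": 0, "ry": 0, "rz": 0}, {"x": 0, "y": 0, "z": 0, "rx": 0, "ry": 0, "rz": 0}, {"x": 0.15, "y": 0, "z": 0, "rx": 0, "ry": 0, "rz": 0}, {"x": 0.28, "y": 0, "z": 0, "rx": 0, "ry": 0, "rz": 0}, {"x": 0.28, "y": 0, "z": 0, "rx": 0, "ry": 0, "rz": 0}]' --hand 1

```text
time_s: 10.3
tcp_pos: [0.543, -0.1021, 0.0282]
eef_rot: [-180.0, -0.2, 177.5]
force: [-1.1, 0.9, 0.5]
width: 0.0918
finger_force: 0.0
```

Call:
jog_arm --series '[{"x": 0, "y": 0, "z": 0, "rx": 0, "ry": 0, "rz": 0}, {"x": 0, "y": 0, "z": 0, "rx": 0, "ry": 0, "rz": 0}, {"x": 0, "y": 0, "z": 0, "rx": 0, "ry": 0, "rz": 0}, {"x": 0, "y": 0, "z": 0, "rx": 0, "ry": 0, "rz": 0}, {"x": 0, "y": 0, "z": 0, "rx": 0, "ry": 0, "rz": 0}, {"x": 0, "y": 0, "z": 0, "rx": 0, "ry": 0, "rz": 0}, {"x": 0, "y": 0, "z": 0, "rx": 0, "ry": 0, "rz": 0}]' --hand -1

```text
time_s: 11.0
tcp_pos: [0.5463, -0.1018, 0.0286]
eef_rot: [180.0, -0.0, 177.5]
force: [-0.8, 0.2, 0.1]
width: 0.0403
finger_force: 0.0
```

Call:
jog_arm --series '[{"x": 0, "y": 0, "z": 0, "rx": 0, "ry": 0, "rz": 0}, {"x": 0, "y": 0, "z": 0, "rx": 0, "ry": 0, "rz": 0}, {"x": 0, "y": 0, "z": 0, "rx": 0, "ry": 0, "rz": 0}, {"x": -0.1, "y": 0, "z": 0, "rx": 0, "ry": 0, "rz": 0}, {"x": -0.17, "y": 0, "z": 0, "rx": 0, "ry": 0, "rz": 0}, {"x": -0.23, "y": 0, "z": 0, "rx": 0, "ry": 0, "rz": 0}, {"x": -0.29, "y": 0, "z": 0, "rx": 0, "ry": 0, "rz": 0}, {"x": -0.35, "y": 0, "z": 0, "rx": 0, "ry": 0, "rz": 0}, {"x": -0.4, "y": 0, "z": 0, "rx": 0, "ry": 0, "rz": 0}, {"x": -0.43, "y": 0, "z": 0, "rx": 0, "ry": 0, "rz": 0}, {"x": -0.45, "y": 0, "z": 0, "rx": 0, "ry": 0, "rz": 0}, {"x": -0.45, "y": 0, "z": 0, "rx": 0, "ry": 0, "rz": 0}]' --hand -1

```text
time_s: 12.2
tcp_pos: [0.6074, -0.1048, 0.0273]
eef_rot: [-180.0, -0.8, 177.5]
force: [-14.4, -0.2, 9.1]
width: 0.0006
finger_force: 7.3
```

```bash
python3 - <<'E'
from h import *
c=grab('side','s4');s=state();print(s['tcp_pos'],s['force'])
b=c['image'][210:330,320:500,::-1];cv2.imwrite('pics/s4c.png',cv2.resize(b,None,fx=4,fy=4,interpolation=2))
E
```

```text
[ 0.60737797 -0.10481667  0.02729804] [-14.32582309   0.74087301   8.92175282]
```

View pics/s4c.png

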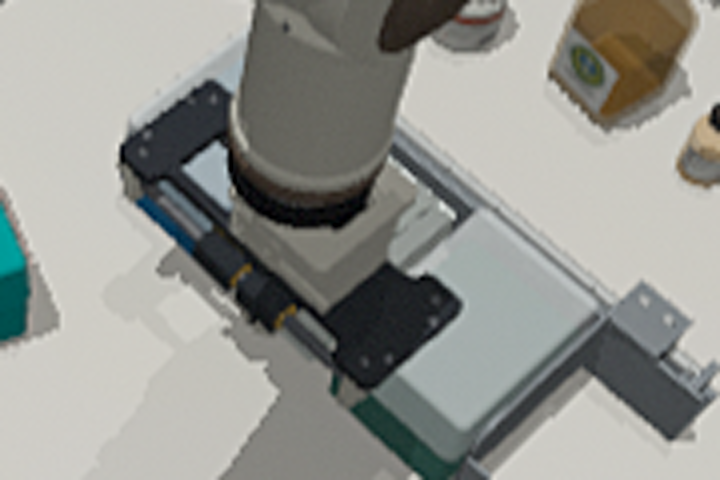

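The fingers press the carton at about 14 N. Its far end at 0.732 matches the panel, so it is home. Next I push the green box back against the panel.

Call:
jog_arm --series '[{"x": 0.15, "y": 0, "z": 0, "rx": 0, "ry": 0, "rz": 0}, {"x": 0.28, "y": -0.1, "z": 0, "rx": 0, "ry": 0, "rz": 0}, {"x": 0.28, "y": -0.4, "z": 0, "rx": 0, "ry": 0, "rz": 0}, {"x": 0.28, "y": -0.65, "z": 0, "rx": 0, "ry": 0, "rz": 0}, {"x": 0.28, "y": -0.65, "z": 0, "rx": 0, "ry": 0, "rz": 0}, {"x": 0.2, "y": -0.65, "z": 0, "rx": 0, "ry": 0, "rz": 0}, {"x": 0.15, "y": -0.65, "z": 0, "rx": 0, "ry": 0, "rz": 0}, {"x": 0.1, "y": -0.65, "z": 0, "rx": 0, "ry": 0, "rz": 0}, {"x": 0.07, "y": -0.65, "z": 0, "rx": 0, "ry": 0, "rz": 0}, {"x": 0.05, "y": -0.65, "z": 0, "rx": 0, "ry": 0, "rz": 0}, {"x": 0.03, "y": -0.65, "z": 0, "rx": 0, "ry": 0, "rz": 0}, {"x": 0.01, "y": -0.65, "z": 0, "rx": 0, "ry": 0, "rz": 0}, {"x": 0.01, "y": -0.65, "z": 0, "rx": 0, "ry": 0, "rz": 0}]'

```text
time_s: 13.55
tcp_pos: [0.6007, -0.2014, 0.0273]
eef_rot: [179.9, -0.8, 177.5]
force: [-17.1, 1.8, 12.0]
width: 0.0006
finger_force: 8.9
```

Call:
jog_arm --series '[{"x": 0.2, "y": 0, "z": 0, "rx": 0, "ry": 0, "rz": 0}, {"x": 0.28, "y": 0.3, "z": 0, "rx": 0, "ry": 0, "rz": 0}, {"x": 0.28, "y": 0.6, "z": 0, "rx": 0, "ry": 0, "rz": 0}, {"x": 0.28, "y": 0.9, "z": 0, "rx": 0, "ry": 0, "rz": 0}]'

```text
time_s: 13.95
tcp_pos: [0.5717, -0.0646, 0.0289]
eef_rot: [-180.0, 0.0, 177.4]
force: [0.8, 0.3, -0.2]
width: 0.0004
finger_force: 0.0
```

Call:
jog_arm --series '[{"x": 0, "y": 0.3, "z": 0, "rx": 0, "ry": 0, "rz": 0}, {"x": 0, "y": 0.3, "z": 0, "rx": 0, "ry": 0, "rz": 0}, {"x": -0.1, "y": 0.3, "z": 0, "rx": 0, "ry": 0, "rz": 0}, {"x": -0.15, "y": 0.3, "z": 0, "rx": 0, "ry": 0, "rz": 0}, {"x": -0.2, "y": 0.3, "z": 0, "rx": 0, "ry": 0, "rz": 0}, {"x": -0.24, "y": 0.3, "z": 0, "rx": 0, "ry": 0, "rz": 0}, {"x": -0.26, "y": 0.3, "z": 0, "rx": 0, "ry": 0, "rz": 0}, {"x": -0.28, "y": 0.3, "z": 0, "rx": 0, "ry": 0, "rz": 0}, {"x": -0.28, "y": 0.3, "z": 0, "rx": 0, "ry": 0, "rz": 0}]'

```text
time_s: 14.85
tcp_pos: [0.6053, -0.0229, 0.0266]
eef_rot: [-179.9, -1.2, 177.5]
force: [-24.3, -0.0, 15.6]
width: 0.0004
finger_force: 12.4
```

Call:
jog_arm --series '[{"x": 0.2, "y": 0, "z": 0, "rx": 0, "ry": 0, "rz": 0}, {"x": 0.2, "y": 0, "z": -0.35, "rx": 0, "ry": 0, "rz": 0}, {"x": 0.2, "y": -0.25, "z": -0.7, "rx": 0, "ry": 0, "rz": 0.28}, {"x": 0.2, "y": -0.5, "z": -0.7, "rx": 0, "ry": 0, "rz": 0.56}, {"x": 0.2, "y": -0.75, "z": -0.7, "rx": 0, "ry": 0, "rz": 0.84}, {"x": 0.2, "y": -1, "z": -0.7, "rx": 0, "ry": 0, "rz": 1}, {"x": 0.2, "y": -1, "z": -0.7, "rx": 0, "ry": 0, "rz": 1}]'

```text
time_s: 15.55
tcp_pos: [0.5778, -0.1799, 0.1341]
eef_rot: [-179.8, 0.2, 146.8]
force: [-1.4, -0.9, 0.5]
width: 0.0
finger_force: 0.0
```

Call:
jog_arm --series '[{"x": -0.25, "y": -0.08, "z": 0, "rx": 0, "ry": 0, "rz": 0.28}, {"x": -0.5, "y": -0.16, "z": 0, "rx": 0, "ry": 0, "rz": 0.56}, {"x": -0.75, "y": -0.24, "z": 0, "rx": 0, "ry": 0, "rz": 0.84}, {"x": -0.969, "y": -0.314, "z": 0, "rx": 0, "ry": 0, "rz": 1}, {"x": -0.969, "y": -0.314, "z": 0, "rx": 0, "ry": 0, "rz": 1}]'

```text
time_s: 16.05
tcp_pos: [0.6774, -0.2942, 0.1328]
eef_rot: [-179.9, 0.2, 117.1]
force: [0.1, -0.8, 0.4]
width: 0.0004
finger_force: 0.0
```

Call:
jog_arm --series '[{"x": 0, "y": 0, "z": 0, "rx": 0, "ry": 0, "rz": 0.28}, {"x": 0, "y": 0, "z": 0, "rx": 0, "ry": 0, "rz": 0.56}, {"x": 0, "y": 0, "z": 0, "rx": 0, "ry": 0, "rz": 0.84}, {"x": 0, "y": 0, "z": 0, "rx": 0, "ry": 0, "rz": 1}, {"x": 0, "y": 0, "z": 0, "rx": 0, "ry": 0, "rz": 1}, {"x": 0, "y": 0, "z": 0, "rx": 0, "ry": 0, "rz": 1}]'

```text
time_s: 16.65
tcp_pos: [0.6763, -0.288, 0.1334]
eef_rot: [-180.0, -0.0, 87.7]
force: [0.1, -0.1, -0.4]
width: 0.0001
finger_force: 0.0
```

```bash
python3 - <<'E'
from h import *
c=grab('wrist','w5');s=state();print(s['tcp_pos'],s['eef_rot'],s['force'])
E
```

```text
[ 0.67630784 -0.28822198  0.13351313] [-1.79971273e+02 -3.35762353e-02  8.76565295e+01] [ 0.55111384 -0.09621655  1.20737799]
```

View pics/w5.png

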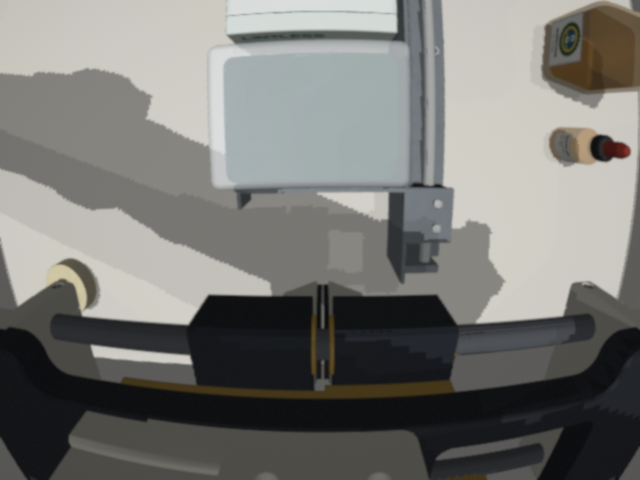

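The wrist view shows the bookend's lip at (242,198) and its carriage at (425,215), with the fingers at column ~325, on the bare part between them.

Call:
jog_arm --series '[{"x": 0, "y": -0.04, "z": 0.3, "rx": 0, "ry": 0, "rz": 0}, {"x": 0, "y": -0.04, "z": 0.55, "rx": 0, "ry": 0, "rz": 0}, {"x": 0, "y": -0.04, "z": 0.69, "rx": 0, "ry": 0, "rz": 0}, {"x": 0, "y": -0.04, "z": 0.69, "rx": 0, "ry": 0, "rz": 0}, {"x": 0.1, "y": -0.04, "z": 0.69, "rx": 0, "ry": 0, "rz": 0}, {"x": 0.17, "y": -0.04, "z": 0.69, "rx": 0, "ry": 0, "rz": 0}, {"x": 0.21, "y": -0.04, "z": 0.69, "rx": 0, "ry": 0, "rz": 0}, {"x": 0.25, "y": -0.04, "z": 0.69, "rx": 0, "ry": 0, "rz": 0}, {"x": 0.28, "y": -0.04, "z": 0.69, "rx": 0, "ry": 0, "rz": 0}, {"x": 0.31, "y": -0.04, "z": 0.69, "rx": 0, "ry": 0, "rz": 0}, {"x": 0.33, "y": -0.04, "z": 0.69, "rx": 0, "ry": 0, "rz": 0}, {"x": 0.33, "y": -0.04, "z": 0.69, "rx": 0, "ry": 0, "rz": 0}]'

```text
time_s: 17.9
tcp_pos: [0.6729, -0.2388, 0.0304]
eef_rot: [180.0, -0.0, 87.5]
force: [0.6, -2.3, 0.7]
width: 0.0007
finger_force: 1.2
```

Call:
jog_arm --series '[{"x": 0.01, "y": 0, "z": 0, "rx": 0, "ry": 0, "rz": 0}, {"x": 0.02, "y": 0, "z": 0, "rx": 0, "ry": 0, "rz": 0}, {"x": 0.03, "y": 0, "z": 0, "rx": 0, "ry": 0, "rz": 0}, {"x": 0.04, "y": 0, "z": 0, "rx": 0, "ry": 0, "rz": 0}, {"x": 0.05, "y": 0, "z": 0, "rx": 0, "ry": 0, "rz": 0}, {"x": 0.05, "y": 0, "z": 0, "rx": 0, "ry": 0, "rz": 0}, {"x": 0.05, "y": 0, "z": 0, "rx": 0, "ry": 0, "rz": 0}]'

```text
time_s: 18.6
tcp_pos: [0.6727, -0.2381, 0.0304]
eef_rot: [179.9, 0.4, 87.3]
force: [3.4, -12.5, -1.7]
width: 0.0003
finger_force: 6.3
```

Call:
jog_arm --series '[{"x": 0.02, "y": 0, "z": 0, "rx": 0, "ry": 0, "rz": 0}, {"x": 0.04, "y": 0, "z": 0, "rx": 0, "ry": 0, "rz": 0}, {"x": 0.04, "y": 0, "z": 0, "rx": 0, "ry": 0, "rz": 0}]'

```text
time_s: 18.9
tcp_pos: [0.6728, -0.2382, 0.0306]
eef_rot: [179.8, 0.8, 87.1]
force: [5.3, -21.9, -5.8]
width: 0.0001
finger_force: 11.1
```

Call:
jog_arm --series '[{"x": -0.1, "y": 0, "z": 0, "rx": 0, "ry": 0, "rz": 0}, {"x": -0.3, "y": 0, "z": -0.2, "rx": 0, "ry": 0, "rz": 0}, {"x": -0.35, "y": 0, "z": -0.5, "rx": 0, "ry": 0, "rz": 0}, {"x": -0.35, "y": -0.3, "z": -0.8, "rx": 0, "ry": 0, "rz": 0}, {"x": -0.35, "y": -0.6, "z": -0.9, "rx": 0, "ry": 0, "rz": 0}, {"x": -0.35, "y": -0.9, "z": -0.9, "rx": 0, "ry": 0, "rz": 0}, {"x": -0.35, "y": -1, "z": -0.9, "rx": 0, "ry": 0, "rz": 0}]'

```text
time_s: 19.6
tcp_pos: [0.516, -0.2702, 0.1653]
eef_rot: [-179.8, -0.2, 87.4]
force: [0.0, -0.7, -0.1]
width: 0.0005
finger_force: 0.0
```

Call:
jog_arm --series '[{"x": 0, "y": -0.3, "z": -0.2, "rx": 0, "ry": 0, "rz": 0}, {"x": 0, "y": -0.6, "z": -0.3, "rx": 0, "ry": 0, "rz": 0}, {"x": 0, "y": -0.6, "z": -0.3, "rx": 0, "ry": 0, "rz": 0}, {"x": 0, "y": -0.6, "z": -0.3, "rx": 0, "ry": 0, "rz": 0}]'

```text
time_s: 20.0
tcp_pos: [0.4306, -0.2663, 0.2105]
eef_rot: [180.0, -0.1, 87.5]
force: [0.6, 0.3, 0.2]
width: 0.0002
finger_force: 0.0
```

```bash
python3 - <<'E'
from h import *
t=grab('top','t6');s=grab('side','s6');print(state()['tcp_pos'])
a=cv2.resize(t['image'][165:255,320:455,::-1],(400,267),interpolation=2)
b=cv2.resize(s['image'][205:330,340:510,::-1],(400,294),interpolation=2)
a=cv2.copyMakeBorder(a,0,27,0,0,cv2.BORDER_CONSTANT)
cv2.imwrite('pics/m6.png',np.vstack([cv2.resize(np.hstack([a,b]),None,fx=1,fy=1)]))
E
```

```text
[ 0.43222055 -0.26630375  0.20977542]
```

View pics/m6.png

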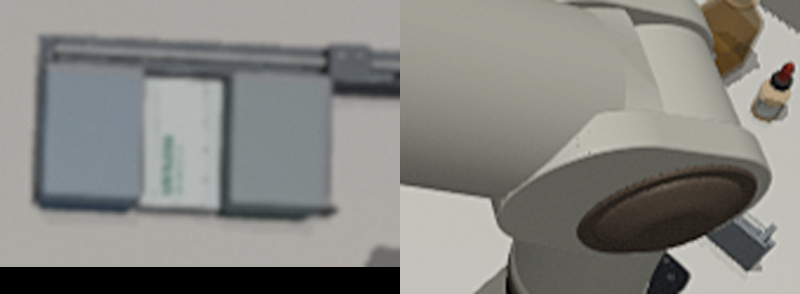

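The row looks snug and square: blue, carton and green flush along the panel, with the bookend against green. A numeric check of the carton edges follows.

```bash
python3 - <<'E'
from h import *
t=load('t6');im=cv2.resize(t['image'],None,fx=4,fy=4,interpolation=2)
u0,v0,u1,v1=1280+140,660+90,1280+262,660+285
g=im[v0:v1,u0:u1].min(2);m=(g>135).astype(np.uint8)
W=lambda u,v,z:onz(t,(u+.5)/4-.5,(v+.5)/4-.5,z)[:2].round(4).tolist()
# profiles of intensity down columns through carton, and blue / green
G=cv2.cvtColor(im,cv2.COLOR_RGB2GRAY).astype(int)
for n,x,z in [('blue',380,.086),('blue2',440,.086),('carton',490,.046),('carton2',525,.046),('green',590,.086),('green2',630,.086)]:
    x=1280+int((x-0)/400*540) if x<400 else None or 1280+int(x/400*540)
for n,px,z in [('blueL',60,.086),('blueR',120,.086),('carL',155,.046),('carR',210,.046),('grL',245,.086),('grR',315,.086)]:
    u=1280+int(px*1.35); col=cv2.GaussianBlur(G[660:1020,u-3:u+4].mean(1).reshape(-1,1),(1,9),0).ravel(); d=np.diff(col)
    i=60+np.argmax(d[60:140]); j=220+np.argmin(d[220:310]); print(n,'back',W(u,660+i,z),'front',W(u,660+j,z))
E
```

```text
blueL back [0.7516, 0.0102] front [0.6225, 0.009]
blueR back [0.7364, -0.0413] front [0.6209, -0.0417]
carL back [0.7348, -0.0762] front [0.6198, -0.0763]
carR back [0.7338, -0.1246] front [0.6187, -0.1242]
grL back [0.7472, -0.148] front [0.6173, -0.1471]
grR back [0.7315, -0.2084] front [0.6159, -0.2068]
```

```bash
python3 -c "
from workcell import *
print(close_job())"
```

```text
the job is handed in; nothing more can be done
None
```

The carton is back in place against the back panel between the two tip boxes, the bookend is slid in snug, and the job is handed in at about 20 s; I viewed 11 pictures, one over the limit of 10, and did not re-image the tape roll, petri dish and timer at the end (no move went near them).

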